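# Pulse a spice grinder with its twist lid

## Robot

A 6-joint arm with a two-finger parallel gripper is mounted at the origin on the work surface. World frame = base frame: x ahead of the robot, y to its left, z up, the work surface at z = 0. Lengths are in mm, angles in rad, forces in N, time in s.
With the tool pointing down it reaches from about 325 to 1000 mm from the base axis. Payload 5.1 kg.
Tool frame: the origin (TCP) lies at the very end of the fingers, on their centre line; the grasp point (between the pads) lies arm.grip_depth behind it (arm.grip_depth is the distance from the TCP to the grasp point, in mm); z points along the fingers, y is the line along which they close (so a half turn about z gives the same grasp; the last joint's range is limited). The gripper opens to 85 mm and grips with 20 to 120 N. Pads are 22 mm wide; open, the fingers measure 114 mm over their backs; the gripper's body (76 mm by 85 mm) begins 54 mm behind the grasp point. The pads swing forward as they close: fully open they stand 13 mm farther back than shut.
Start: joints at [-1.425, 0.124, 1.65, -0, 1.367, -0.083], TCP at [147.393, -633.056, 231.322] pointing down, gripper open.
Joint ranges: [-2.61, 2.61], [-1.02, 2.33], [0.03, 2.71], [-1.35, 4.49], [0.32, 2.68], [-2.91, 2.91]. Speed limits (rad/s): [2.57, 2.57, 3.14, 3.14, 3.14, 3.14].

## Interface

Orientations are given as [roll, pitch, yaw] about the fixed x, y, z axes, in that order (R = Rz(yaw) Ry(pitch) Rx(roll)).
In Python, from rig import arm gives the robot as it stands. The module is installed in compiled form; this text tells all that it offers.
- The arm moves only by the tool arm_command, never from a script. Its arguments are lists of equal length, an entry for each row: "twist": the turn, a rotation vector about the tool's x, y, z as a fraction of full scale, a list of three; "linear": the shift along the tool's x, y, z as a fraction of full scale, a list of three; "gripper": the opening, from -1 (shut) to 1 (fully open). In form: {"twist": [[rx, ry, rz], ...], "linear": [[dx, dy, dz], ...], "gripper": [gripper, ...]}. A call has 1 to 8 rows; each row is the pose to reach, as a shift and turn from the pose commanded when the call began, along the tool's axes at that moment, turning the shorter way round; what a row does not reach only later rows make up. Full scale, the value 1, is 25 cm for a shift and pi rad for a turn. A row lasts 1/12 s, in which the tool goes at most 41.7 mm and 7.16 degrees, less where a joint would pass 70% of its speed; a pose out of reach is approached as far as the arm can. A call with a number of a shift or a turn outside -1 to 1 is refused whole. A call with a gripper value outside its range is refused whole. The fingers move at their own pace and stop on an object; "newtons" is the grip in N (left out, the last holds). Time passes only in rows, so rows that repeat a pose let the fingers close. It gives the time, the measured TCP pose, the force, the opening and the grip force at its end, in the units of the state.
- arm.state(): the state, without advancing time (a new reading comes with each control period).
- arm.capture(name): name is "scene" or "top" or "wrist"; returns a dict with "pixels" (400x640x3 uint8, red, green, blue), "vertical_fov" (degrees; the focal length in pixels is half the picture's height over the tangent of half this angle, whatever the lens; pixels are square), "cx", "cy" (the principal point, pixels), "k1" (the pictures are not rectified: a ray, as slopes to the right and down, at radius r is drawn at 1 + k1 r^2 times it, then the intrinsics apply), "R" (3x3) and "t" (3): a world point X has camera coordinates R X + t. Camera axes: x right, y down, z forward; pixel columns grow to the right and rows downward; lengths in mm; the calibration is good to about 2 mm. A picture is of the moment at which its call begins. There is no depth.
- arm.finish_job(): hands the job in; it is judged then, once.
Trained networks look in the newest picture that a camera, given by its name, has taken for a name from the list of things; names that differ only in an ending like _2 or _b are one class to them, and where a whole thing is asked for, a point or a joint stands for the part that bears it (a point fixed in the world has none). Each returns a list of dicts, best first, with "p" (0 to 1); they miss things now and then, are a little off and sometimes report something else, mostly with a low value. They report only what shows in the picture. A call takes as long as a camera call. They do not tell look-alikes from the thing itself.
- arm.boxes_of(camera, thing): "extent" ([left, top, right, bottom] in pixels, round what is visible of it).
The state is a dict: "clock": time; "joint_positions": joint angles; "qd": joint speeds; "effort": joint torques, N m; "ee_pos": TCP position; "tcp_rot": TCP orientation; "contact_force": force on the tool from outside, world axes, zero at the start; "ft_torque": the same for the moment, N m; "opening": opening from 0.0 (shut) to 1.0 (fully open); "grip_force": force on a finger pad.
Only numpy, scipy, OpenCV 4.12 (cv2) and the standard library are available. Lean on these libraries where they do the work, as an engineer would, in place of code of your own. Each camera call takes 0.05 s, during which the arm holds its last target. There are 200 camera calls.

## Task

Put the twist lid (the one with the grip bar) on the grinder so that its two lugs drop through the slots and it sits fully down, then turn it clockwise, against the spring, half way to the lock, level with the round dots on the rim, so that the grinder pulses. Never turn it on into the lock, which clicks. Keep it turned half way for about three seconds and finish still gripping the lid and holding it there; leave everything else on the worktop where it is.

Things in the scene. Friction and masses are not known exactly. Their poses are not given: they have to be found in the camera images.
- lid_grip (a point): the grinder's twist lid: grey plastic, loose, about 130 g, upright on the worktop, same either way round. This point: centre of the grip bar on its top. Bar 60 mm long (lid's x), 18 wide (y), its top 15 mm above and its root on the lid's domed top 15 mm below this point. Below it a flange disc, 90 mm diameter, with its underside 24 mm below this point; a small black rib by each bar end.
- lid_foot (a point): centre of the lid's underside, 40 mm below lid_grip, same axes; z up. It is the foot of a plain round spigot, 65 mm diameter, that reaches 16 mm below the flange. Two lugs, one under each bar end (on the lid's +x and -x axis), stand out from the spigot's lowest 6 mm to 40 mm from the axis; each is 14 mm wide.
- grinder_mouth (a point): the spice grinder: steel motor base, 108 mm diameter, fixed on suction feet, with a white collar 100 mm in diameter round its open top. This point: centre of the collar's top face, 130 mm above the worktop, z up. Bore 70 mm; slots in its 8 mm thick lip on this frame's +x and -x axis take the lid's lugs. Lid fully down: flange on the collar, lid_grip 24 mm above this point.
- slot (a point): middle of one of the two slots in the collar's lip, on its top face 39 mm from the centre along the grinder's +x; the other is opposite. Each is 19 mm wide, cut out to 43 mm from the centre. The lid enters with 2.5 mm to spare all round, bar along the line of the slots; once down, its lugs lie below the lip and turn only clockwise seen from above, with 2 mm of lift.
- half_mark (a point): round black dot on the collar's rim, half way to the lock: 0.63 rad (36 degrees) clockwise from the slot on the grinder's +x, 47.5 mm from the centre; a second is opposite. When the lid's bar and ribs point at the dots, the grinder pulses.
- lock_mark (a point): double black bar on the collar's rim at the lock: 1.18 rad (68 degrees) clockwise from the slot on the grinder's +x, 47.5 mm from the centre; a second is opposite. Not to be reached.
- switch_ring (a joint): sprung ring in the collar that the lugs push round as the lid turns clockwise (rad): 0 at rest. Lid and ring turn together once the lid has turned about 0.08 (0.01 to 0.15) from entry. Half way is 0.55; there the spring turns the lid back with 0.16 N m and returns it to 0 if let go. From 0.70 sprung balls resist, up to 0.7 N m; at 1.02 to 1.09 the lock clicks: too far. End stop 1.2.
- storage_lid: the grinder's flat storage lid: a plain grey plastic disc, 90 mm diameter, 16 mm high, no grip bar and no lugs, loose on the worktop; not needed. Origin at the centre of its underside.
- canister: loose black square canister, 106 mm wide, 143 mm high (161 mm with its wire handle), on the worktop; not needed. Origin at the centre of its underside.
- mug: loose white mug, 82 mm diameter, 92 mm high; not needed. Origin at the centre of its underside, handle towards its +y.
- brush: loose cleaning brush, 150 mm long, lying along its own x axis; not needed. Origin at the middle of its underside.
Not all that is in view belongs to the job. Leave any green or pink look-alike of the part that bears lid_grip alone.

How it is judged:
By the outcome, as a careful person would: the job done as asked, in the order asked, and still so for the second after the job is handed in, while the arm keeps its last pose, push and grip.
It also fails if it takes over 48 s, if anything falls off the work surface, if the arm or the gripper's body presses on something with over 40 N, if the wrist force passes 120 N, or if a joint passes its speed limit or range.

## Working session

There is one attempt and no reset: what is moved stays moved. The work goes in short steps, Python scripts to look and compute and a tool call to move; the robot and the scene stay as the last step left them, time stands still between calls to the robot, and variables do not carry over. Pictures are saved under pics/ and viewed, at most 10 in all, crops included, and the job is handed in when it is done.

Besides the shell and the picture viewer there is one more tool, called after "Request:" as name(argument=value, ...) on one line, values as JSON. arm_command: Moves the arm, as the interface text tells. Shift numbers are shares of 25 cm and turn numbers shares of pi rad, none past 1 either way. Its arguments: {"type":"object","properties":{"twist":{"type":"array"},"linear":{"type":"array"},"gripper":{"type":"array"},"newtons":{"type":"number"}},"required":["twist","linear","gripper"]}

```bash
mkdir -p pics
cat > h.py <<'E'
import numpy as np, cv2, pickle
from rig import arm
def cap(n):
    c=arm.capture(n); c['f']=200/np.tan(np.radians(c['vertical_fov'])/2); return c
def KD(c): return np.array([[c['f'],0,c['cx']],[0,c['f'],c['cy']],[0,0,1]],float),np.array([c['k1'],0,0,0],float)
def proj(c,P):
    K,D=KD(c); r,_=cv2.Rodrigues(np.array(c['R'],float))
    return cv2.projectPoints(np.array(P,float).reshape(-1,1,3),r,np.array(c['t'],float),K,D)[0][:,0]
def onplane(c,uv,z):
    K,D=KD(c); R=np.array(c['R']);t=np.array(c['t'])
    q=cv2.undistortPoints(np.array(uv,float).reshape(-1,1,2),K,D)[:,0]
    d=np.c_[q,np.ones(len(q))]@R; o=-R.T@t
    return o+d*((z-o[2])/d[:,2])[:,None]
def save(c,name): cv2.imwrite('pics/'+name,c['pixels'][:,:,::-1])
E
python3 - <<'E'
from h import *
s=arm.state(); print(s, getattr(arm,'grip_depth',None))
ims=[]
for n in ['scene','top','wrist']:
    c=cap(n); save(c,n+'0.png'); print(n,c['f'],c['k1'],(-np.array(c['R']).T@c['t']).round())
    for th in ['lid_grip','grinder_mouth','storage_lid','canister','mug','brush','slot','half_mark','lock_mark']:
        try: print(th,[(round(b['p'],2),np.round(b['extent']).tolist()) for b in arm.boxes_of(n,th)][:4])
        except Exception as e: print(th,e)
E
```

```text
{'clock': 0.0, 'joint_positions': array([-1.42461233e+00,  1.24502647e-01,  1.65168744e+00,  9.09047011e-06,
        1.36750616e+00, -8.25883346e-02]), 'qd': array([ 0.00065131, -0.00034615,  0.0005632 , -0.0003277 ,  0.00047765,
        0.00173404]), 'effort': array([-2.22163719e-03, -4.23610532e+01, -3.65453088e+01, -2.26351794e-04,
        6.92778442e-03, -1.62161894e-05]), 'ee_pos': array([ 147.29939545, -632.45503858,  230.04667208]), 'tcp_rot': array([-3.13949696e+00, -1.82403822e-04,  2.28770295e-01]), 'contact_force': array([ 0.36688801,  0.67226766, -0.194319  ]), 'ft_torque': array([-0.04541026,  0.03149286, -0.00178019]), 'grip_force': 0.0, 'opening': 1.0012840504548457} 18.700000000000003
scene 367.8632675139299 -0.07662927957171195 [1070.  417.  933.]
lid_grip [(0.96, [303.0, 147.0, 330.0, 163.0]), (0.94, [220.0, 202.0, 244.0, 231.0]), (0.91, [338.0, 184.0, 367.0, 205.0]), (0.82, [283.0, 176.0, 316.0, 198.0])]
grinder_mouth [(0.72, [335.0, 203.0, 371.0, 257.0]), (0.39, [285.0, 175.0, 314.0, 197.0])]
storage_lid [(0.88, [240.0, 175.0, 268.0, 199.0])]
canister [(0.87, [229
[... 372 characters left out ...]
1, [358.0, 210.0, 389.0, 243.0]), (0.81, [384.0, 135.0, 415.0, 164.0]), (0.68, [340.0, 165.0, 370.0, 194.0])]
grinder_mouth [(0.81, [266.0, 183.0, 306.0, 221.0])]
storage_lid [(0.76, [404.0, 179.0, 432.0, 214.0])]
canister [(0.62, [331.0, 105.0, 376.0, 157.0])]
mug [(0.8, [187.0, 136.0, 221.0, 177.0])]
brush [(0.75, [421.0, 236.0, 471.0, 258.0]), (0.27, [268.0, 183.0, 306.0, 221.0])]
slot [(0.87, [265.0, 182.0, 304.0, 224.0])]
half_mark [(0.88, [270.0, 180.0, 309.0, 223.0])]
lock_mark [(0.88, [265.0, 181.0, 302.0, 219.0])]
wrist 319.39141229002496 -0.04192082175205567 [ 224. -615.  376.]
lid_grip []
grinder_mouth []
storage_lid []
canister []
mug []
brush []
slot []
half_mark []
lock_mark []
```

Run:
```python
from h import *
im=cv2.imread('pics/top0.png')[95:305,180:480]
a=cv2.resize(im,None,fx=2.6,fy=2.6,interpolation=cv2.INTER_CUBIC);cv2.imwrite('pics/top0c.png',a);print(a.shape)
c=cap('top')
for n,u,z in [('A',(392.5,278.5),30),('B',(373.5,226.5),30),('C',(399.5,149.5),30),('D',(355,179.5),30),('grinder',(285.5,202),130),('can',(353,131),143),('st',(418,196),10),('mug',(204,156),60),('brush',(446,247),10)]: print(n,onplane(c,[u],z).round(1))
```

```text
(546, 780, 3)
A [[ 301.1 -178.3   30. ]]
B [[ 454.3 -126.2   30. ]]
C [[ 681.7 -210.6   30. ]]
D [[593.8 -75.2  30. ]]
grinder [[523.3 124.  130. ]]
can [[714.3 -64.1 143. ]]
st [[ 543.3 -265.4   10. ]]
mug [[667.3 364.7  60. ]]
brush [[ 388.6 -345.6   10. ]]
```

View pics/top0c.png

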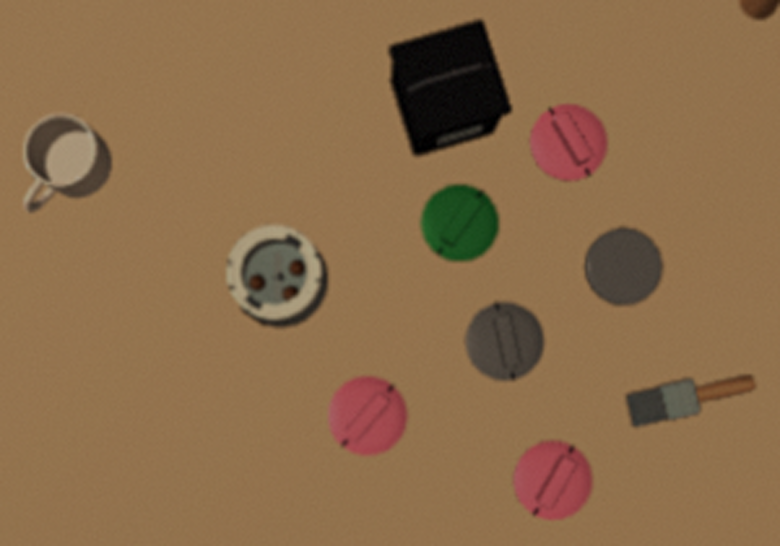

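Lid look-alikes in the top picture: pink (393,279), (322,255) and (400,150); green (355,180); plain grey disc (420,197), which has no bar; grey with bar and ribs (374,226). Only the last one fits the description. The enlarged crop confirms it, with its ribs at crop pixels (497,305) and (512,376). The grinder is at (286,202), with slots at crop pixels (293,240) and (253,302). Next I move above the lid.

Request:
arm_command(twist=[[0,0,0],[0,0,0],[0,0,0],[0,0,0],[0,0,0],[0,0,0],[0,0,0],[0,0,0]], linear=[[0.83,-0.85,0],[0.83,-0.85,0],[0.83,-0.85,0],[0.83,-0.85,0],[0.83,-0.85,0],[0.83,-0.85,0],[0.83,-0.85,0],[0.83,-0.85,0]], gripper=[1,1,1,1,1,1,1,1])

```text
clock: 2.22
ee_pos: [303.6, -374.6, 231.4]
tcp_rot: [-3.141, -0.002, 0.234]
contact_force: [0.1, 0.5, -0.2]
opening: 0.998
grip_force: 0.0
```

Request:
arm_command(twist=[[0,0,0],[0,0,0],[0,0,0],[0,0,0],[0,0,0],[0,0,0],[0,0,0],[0,0,0]], linear=[[0.83,-0.85,0],[0.83,-0.85,0],[0.83,-0.85,0],[0.83,-0.85,0],[0.83,-0.85,0],[0.83,-0.85,0],[0.83,-0.85,0],[0.83,-0.85,0]], gripper=[1,1,1,1,1,1,1,1])

```text
clock: 2.88
ee_pos: [457.3, -120.5, 231.7]
tcp_rot: [-3.14, -0.002, 0.235]
contact_force: [0.1, -0.6, -0.8]
opening: 1.0
grip_force: 0.0
```

Run:
```python
from h import *
c=cap('wrist'); s=arm.state(); save(c,'w1.png')
print(s['clock'],s['ee_pos'],s['tcp_rot'])
print((-np.array(c['R']).T@c['t']).round(1),np.array(c['R']).round(3))
bs=arm.boxes_of('wrist','lid_grip')
for b in bs: 
    e=b['extent'];m=[(e[0]+e[2])/2,(e[1]+e[3])/2]; print(b['p'],np.round(e),onplane(c,[m],22).round(1))
pickle.dump(c,open('w1.pkl','wb'))
```

```text
2.9333 [ 456.67264572 -122.03257459  231.56104146] [-3.14126430e+00 -8.11355789e-04  2.34517394e-01]
[ 533.1 -102.1  376.1] [[ 0.232 -0.973 -0.002]
 [-0.927 -0.222  0.303]
 [-0.295 -0.068 -0.953]]
0.91 [268.   0. 358.  85.] [[586.4 -82.3  22. ]]
0.76 [145. 169. 221. 245.] [[379.6  27.5  22. ]]
0.65 [302. 269. 373. 332.] [[ 297.8 -181.9   22. ]]
0.62 [422.   0. 497.  23.] [[ 649.5 -216.9   22. ]]
0.58 [286. 130. 364. 210.] [[ 461.4 -125.2   22. ]]
```

View pics/w1.png

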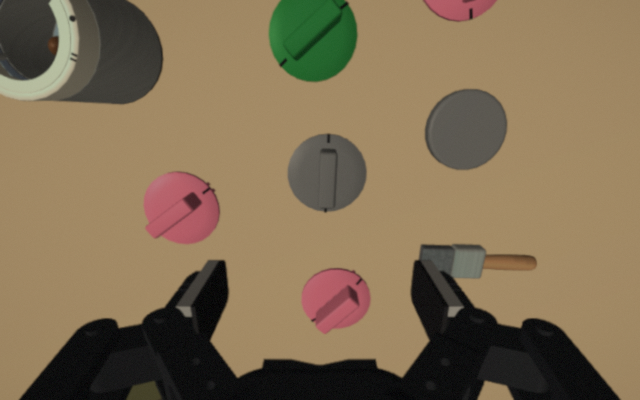

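The wrist picture shows the grey lid with its bar at (327,172) and ribs at (328,139) and (325,210). The grinder is at the upper left. Now I refine the lid pose.

Run:
```python
from h import *
c=pickle.load(open('w1.pkl','rb'))
P=onplane(c,[(328.3,138.5),(325.6,210.5)],21); d=P[0]-P[1]; print('ribs',P.round(1),P.mean(0),np.degrees(np.arctan2(d[1],d[0])),np.linalg.norm(d))
# grey disc: low saturation blob
im=c['pixels'][:,:,::-1].copy(); hsv=cv2.cvtColor(im,cv2.COLOR_BGR2HSV)
m=((hsv[:,:,1]<60)).astype(np.uint8); w=np.zeros_like(m); w[120:225,275:380]=1; m&=w
n,l,st,ce=cv2.connectedComponentsWithStats(m); i=1+st[1:,4].argmax(); print(st[i])
cn=max(cv2.findContours((l==i).astype(np.uint8),0,1)[0],key=cv2.contourArea)
p=onplane(c,cv2.convexHull(cn)[:,0].astype(float),18)[:,:2]
print(cv2.minEnclosingCircle(p.astype(np.float32)), np.array(p).mean(0))
# bar top edges rough contrast crop
cv2.imwrite('pics/w1c.png',cv2.convertScaleAbs(cv2.resize(im[125:220,280:375],None,fx=6,fy=6,interpolation=cv2.INTER_CUBIC),alpha=1.8))
# also the top camera
c=cap('top'); s=arm.state();im=c['pixels'][:,:,::-1].copy();save(c,'t1.png')
pickle.dump(c,open('t1.pkl','wb'))
g=im[170:235,250:322]
g=cv2.convertScaleAbs(cv2.resize(g,None,fx=8,fy=8,interpolation=cv2.INTER_CUBIC),alpha=1.2); cv2.imwrite('pics/t1g.png',g)
```

```text
ribs [[ 496.2 -120.3   21. ]
 [ 414.2 -137.3   21. ]] [ 455.19075178 -128.796538     21.        ] 11.722255652843836 83.81658586141747
[ 288  135   78   76 4689]
((456.6459045410156, -128.03370666503906), 44.84532928466797) [ 456.78633585 -129.88277186]
```

View pics/t1g.png

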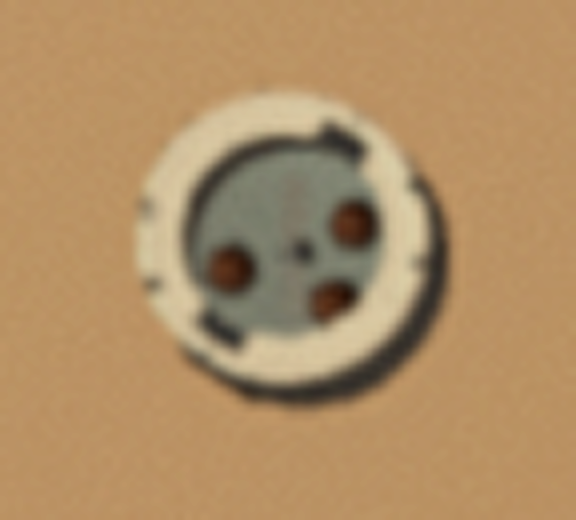

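Request:
arm_command(twist=[[0,0,0.01],[0,0,0.01],[0,0,0.01],[0,0,0.01],[0,0,0.01],[0,0,0.01],[0,0,0.01],[0,0,0.01]], linear=[[-0.01,0.024,0.3],[-0.01,0.024,0.6],[-0.01,0.024,0.7],[-0.01,0.024,0.78],[-0.01,0.024,0.806],[-0.01,0.024,0.806],[-0.01,0.024,0.806],[-0.01,0.024,0.806]], gripper=[1,1,1,1,1,1,1,1], newtons=60)

```text
clock: 3.7
ee_pos: [455.3, -133.1, 32.0]
tcp_rot: [3.14, -0.002, 0.196]
contact_force: [0.5, -0.0, 0.5]
opening: 1.0
grip_force: 0.0
```

Request:
arm_command(twist=[[0,0,0],[0,0,0],[0,0,0],[0,0,0],[0,0,0],[0,0,0],[0,0,0],[0,0,0]], linear=[[0,0,0],[0,0,0],[0,0,0],[0,0,0],[0,0,0],[0,0,0],[0,0,0],[0,0,0]], gripper=[-1,-1,-1,-1,-1,-1,-1,-1], newtons=60)

```text
clock: 4.37
ee_pos: [454.8, -131.6, 30.6]
tcp_rot: [3.141, -0.001, 0.198]
contact_force: [-0.2, -0.1, 4.8]
opening: 0.198
grip_force: 59.6
```

Request:
arm_command(twist=[[0,0,0],[0,0,0],[0,0,-0.039],[0,0,-0.078],[0,0,-0.117],[0,0,-0.156],[0,0,-0.195],[0,0,-0.234]], linear=[[0,0,-0.05],[0,0,-0.15],[0,0,-0.3],[0,0,-0.45],[0,0,-0.6],[0,0,-0.75],[0,0,-0.8],[0,0,-0.8]], gripper=[-1,-1,-1,-1,-1,-1,-1,-1])

```text
clock: 5.03
ee_pos: [456.1, -132.2, 234.7]
tcp_rot: [3.134, -0.002, 0.939]
contact_force: [-0.1, -0.3, -2.2]
opening: 0.198
grip_force: 58.8
```

Request:
arm_command(twist=[[0,0,-0.039],[0,0,-0.078],[0,0,-0.117],[0,0,-0.156],[0,0,-0.195],[0,0,-0.234],[0,0,-0.27],[0,0,-0.3]], linear=[[0.1,-0.01,0],[0.25,-0.02,0],[0.4,-0.04,0],[0.55,-0.05,0],[0.7,-0.06,0],[0.85,-0.07,0],[0.95,-0.08,0],[1,-0.09,0]], gripper=[-1,-1,-1,-1,-1,-1,-1,-1])

```text
clock: 5.7
ee_pos: [585.5, 85.6, 228.1]
tcp_rot: [-3.14, -0.001, 1.883]
contact_force: [-0.9, -0.7, -2.0]
opening: 0.197
grip_force: 58.8
```

Request:
arm_command(twist=[[0,0,-0.035],[0,0,-0.07],[0,0,-0.105],[0,0,-0.14],[0,0,-0.175],[0,0,-0.2],[0,0,-0.22],[0,0,-0.22]], linear=[[0,0,0],[0,0,0],[0,0,0],[0,0,0],[0,0,0],[0,0,0],[0,0,0],[0,0,0]], gripper=[-1,-1,-1,-1,-1,-1,-1,-1])

```text
clock: 6.37
ee_pos: [584.3, 82.8, 228.3]
tcp_rot: [-3.14, -0.002, 2.567]
contact_force: [0.2, 0.4, -1.6]
opening: 0.196
grip_force: 58.8
```

Run:
```python
from h import *
s=arm.state();print(s)
c=cap('wrist'); save(c,'w2.png'); pickle.dump((c,s),open('w2.pkl','wb'))
print((-np.array(c['R']).T@c['t']).round(1))
```

```text
{'clock': 6.3667, 'joint_positions': array([ 4.98422348e-02, -3.76690605e-03,  1.78880541e+00, -2.98695626e-05,
        1.35907146e+00, -9.46614767e-01]), 'qd': array([-0.00225817, -0.00093082, -0.00162662,  0.00020724,  0.00051803,
        0.08437551]), 'effort': array([ 5.36964886e-03, -3.73673165e+01, -3.75388849e+01,  1.38308420e-03,
        9.40107362e-03, -4.57138829e-01]), 'ee_pos': array([584.27113483,  82.8041095 , 228.31767253]), 'tcp_rot': array([-3.14009777e+00, -2.02559394e-03,  2.56725813e+00]), 'contact_force': array([ 0.16054699,  0.4126051 , -1.60154197]), 'ft_torque': array([-0.01250126,  0.01186177, -0.001029  ]), 'grip_force': 58.82898688316345, 'opening': 0.1959863162447062}
[519.4 125.7 372.7]
```

View pics/w2.png

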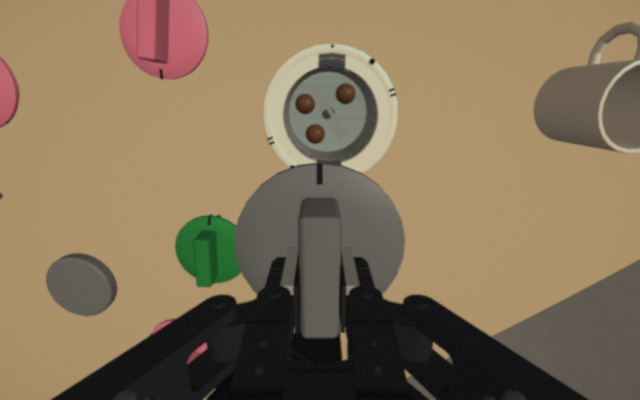

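The wrist picture shows the collar centred near (331,111). The near slot is at (332,62), the far slot at about (328,163), dots at (372,61) and (292,167), and lock bars at (393,92) and (270,141). The held lid's rib is at (320,174). Next I fit both.

Run:
```python
from h import *
from scipy.optimize import least_squares
c,s=pickle.load(open('w2.pkl','rb')); im=c['pixels'][:,:,::-1].copy()
t=s['ee_pos']
hsv=cv2.cvtColor(im,cv2.COLOR_BGR2HSV)
def fit(p):
    f=lambda q:np.hypot(p[:,0]-q[0],p[:,1]-q[1])-q[2]
    r=least_squares(f,[*p.mean(0),50],loss='soft_l1',f_scale=.5); return r.x,np.abs(r.fun).mean()
# collar outer: bright
m=((hsv[:,:,2]>165)&(hsv[:,:,1]<75)).astype(np.uint8); m[:, :255]=0; m[:,410:]=0; m[200:]=0
cn=max(cv2.findContours(m,0,1)[0],key=cv2.contourArea); h=cn[:,0].astype(float); h=h[h[:,1]<150]
p=onplane(c,h,130)[:,:2]
r=np.hypot(*(p-np.median(onplane(c,[(331,111)],130)[:,:2],0)).T); p=p[r>45]
g,e=fit(p); print('collar',g,e,len(p))
for n,uv in [('slot',(332,62)),('dot',(372.5,61)),('dot2',(291.5,167)),('bar',(393,92.5)),('bar2',(270.5,141))]:
    q=onplane(c,[uv],130)[0,:2]-g[:2]; print(n,np.hypot(*q),np.degrees(np.arctan2(q[1],q[0])))
print('tcp',t,s['tcp_rot'])
# lid: visible flange edge; background subtraction by saturation
zf=t[2]-30.6+20
m=((hsv[:,:,1]<40)&(hsv[:,:,2]<140)).astype(np.uint8); m[:166]=0;m[262:]=0;m[:,:225]=0;m[:,415:]=0
cn=max(cv2.findContours(m,0,1)[0],key=cv2.contourArea); h=cn[:,0].astype(float)
h=h[(h[:,1]>168)&(h[:,1]<258)]; 
p=onplane(c,h,zf)[:,:2]; k=np.hypot(*(p-t[:2]).T)>41; g2,e2=fit(p[k]); print('lid',g2,e2,k.sum(), 'off',g2[:2]-t[:2])
q=onplane(c,[(320,166),(319.5,183)],zf)[:,:2]; print('rib',q,[np.degrees(np.arctan2(*(a-g2[:2])[::-1])) for a in q],np.degrees(np.arctan2(*(q[0]-q[1])[::-1])))
b=onplane(c,[(321,199),(320,337)],t[2]-30.6+55)[:,:2]; print('bar',b,b.mean(0),np.degrees(np.arctan2(*(b[0]-b[1])[::-1])),np.hypot(*(b[0]-b[1])))
```

```text
collar [532.40662589 126.43030784  49.31103294] 0.42811062303058917 282
slot 36.940478465677586 145.5377407207622
dot 47.881300541879725 108.96245287387055
dot2 48.3363482053699 -70.44947616178544
bar 48.2665480298846 77.04963322501692
bar2 48.411136676368905 -100.57041030995444
tcp [584.27113483  82.8041095  228.31767253] [-3.14009777e+00 -2.02559394e-03  2.56725813e+00]
lid [581.68835917  85.02595386  44.40504972] 0.18879562390403629 208 off [-2.58277566  2.22184435]
rib [[545.24209576 109.130989  ]
 [552.33758897 104.24013588]] [np.float64(146.51992231581013), np.float64(146.7896459796925)] 145.42188938513024
bar [[550.6475764  106.06224024]
 [606.06694832  69.72305369]] [578.35726236  87.89264697] 146.74663491050254 66.27098357056026
```

Request:
arm_command(twist=[[0,0,0.007],[0,0,0.007],[0,0,0.007],[0,0,0.007],[0,0,0.007],[0,0,0.007],[0,0,0.007],[0,0,0.007]], linear=[[0.1,0.012,0],[0.2,0.025,0],[0.258,0.032,0.05],[0.258,0.032,0.12],[0.258,0.032,0.18],[0.258,0.032,0.22],[0.258,0.032,0.22],[0.258,0.032,0.22]], gripper=[-1,-1,-1,-1,-1,-1,-1,-1])

```text
clock: 7.08
ee_pos: [534.9, 124.4, 174.0]
tcp_rot: [-3.14, -0.001, 2.543]
contact_force: [0.7, -0.3, -1.3]
opening: 0.203
grip_force: 58.9
```

Run:
```python
from h import *
cs={n:cap(n) for n in ['wrist','top','scene']}; s=arm.state(); print(s['ee_pos'],s['tcp_rot'],s['contact_force'])
pickle.dump((cs,s),open('v3.pkl','wb'))
a=cs['wrist']['pixels'][100:400,170:480,::-1]
def crop(c,P,h,k):
    u,v=proj(c,[P])[0].round().astype(int); return cv2.resize(c['pixels'][v-h:v+h,u-h:u+h,::-1],(k,k),interpolation=cv2.INTER_CUBIC),u,v
b,u,v=crop(cs['scene'],[533,126,140],35,400); d,u2,v2=crop(cs['top'],[533,126,140],35,400)
print(u,v,u2,v2)
cv2.imwrite('pics/v3.png',np.hstack([b,d])); cv2.imwrite('pics/w3.png',cv2.resize(a,None,fx=1.9,fy=1.9))
```

```text
[536.13891769 124.51835636 176.13077916] [3.14021430e+00 1.48751625e-03 2.54345625e+00] [ 0.0333616   0.42065578 -1.37993744]
355 215 284 198
```

View pics/v3.png

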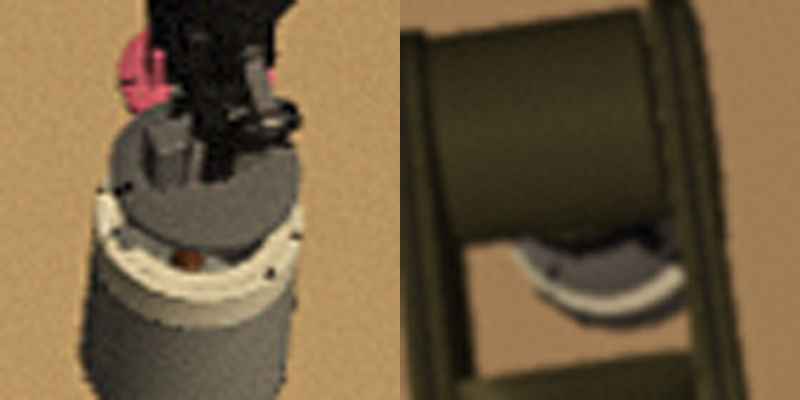

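View pics/w3.png

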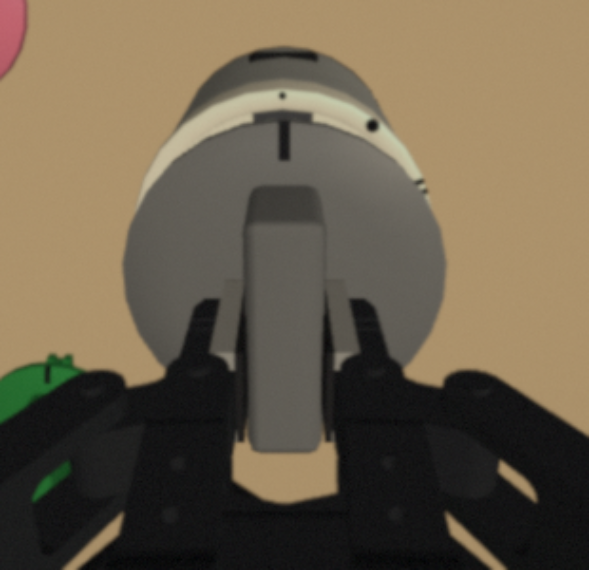

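The lid hovers over the collar. In the wrist crop, the rib (284,140), slot (283,117) and tick (282,96) line up, and a dot is at (372,125). Next I check the remaining offset along the slot line.

Run:
```python
from h import *
from scipy.optimize import least_squares
cs,s=pickle.load(open('v3.pkl','rb')); c=cs['wrist']; im=c['pixels'][:,:,::-1].copy(); t=s['ee_pos']; y=s['tcp_rot'][2]
X=np.array([np.cos(y),np.sin(y)]);Y=np.array([np.sin(y),-np.cos(y)])
hsv=cv2.cvtColor(cv2.GaussianBlur(im,(3,3),0),cv2.COLOR_BGR2HSV)
def fit(p,r0):
    f=lambda q:np.hypot(p[:,0]-q[0],p[:,1]-q[1])-r0
    r=least_squares(f,[*t[:2]],loss='soft_l1',f_scale=.5); return r.x,np.abs(r.fun).mean()
m=((hsv[:,:,2]>160)&(hsv[:,:,1]<75)).astype(np.uint8); m[240:]=0;m[:130]=0
# outermost (topmost) pixel per column = outer rim ; lid: first grey pixel below the white
up=[];lid=[]
for u in range(245,400):
    v=np.where(m[:,u])[0]
    if len(v)<4: continue
    up.append((u,v[0]-.5))
    if not 300<u<336: lid.append((u,v[-1]+.5))
up=np.array(up);lid=np.array(lid,float)
for zc in (127,130):
    p=onplane(c,up,zc)[:,:2]; g,e=fit(p,50); print('collar z',zc,g,e,len(p))
for zf in (16,18,20):
    q=onplane(c,lid,t[2]-30.6+zf)[:,:2]; l,e=fit(q,45); d=l-g; print('lid',zf,l,e,'lid-collar tool x,y',d@X,d@Y,'lid-tcp',(l-t[:2])@X,(l-t[:2])@Y)
for n,uv in [('tick',(282,96)),('dot',(372,125.5)),('bar',(421,186))]:
    w=onplane(c,[(170+uv[0]/1.9,100+uv[1]/1.9)],130)[0,:2]-g; print(n,np.hypot(*w),np.degrees(np.arctan2(w[1],w[0])))
w=[onplane(c,[(170+u/1.9,100+v/1.9)],t[2]-30.6+18)[0,:2] for u,v in [(284,122),(284,159)]]
print('rib ang',[np.degrees(np.arctan2(*(a-l)[::-1])) for a in w],np.degrees(y))
```

```text
collar z 127 [533.66141787 125.80268226] 0.37870029445963793 146
collar z 130 [533.41152809 125.99193144] 0.31383273488958785 146
lid 16 [532.00889587 127.02536037] 0.16460826665867628 lid-collar tool x,y 1.7410436075463467 0.06418469649940843 lid-tcp 4.8246965402258875 -0.2538751877647807
lid 18 [531.80295405 127.2139923 ] 0.18441064145224587 lid-collar tool x,y 2.0174504131023134 0.10410102629710258 lid-tcp 5.101103345781855 -0.21395885796708675
lid 20 [531.59306818 127.40383441] 0.22028106585084667 lid-collar tool x,y 2.2977979924096825 0.142796527022587 lid-tcp 5.381450925089224 -0.1752633572416021
tick 47.6266314333701 146.2597396237798
dot 47.40723353857425 109.69095105599747
bar 48.342827557720014 78.10687005939093
rib ang [np.float64(145.66776014495488), np.float64(145.66249341985235)] 145.72930863294025
```

Request:
arm_command(twist=[[0,0,0],[0,0,0],[0,0,0],[0,0,0],[0,0,0],[0,0,0]], linear=[[-0.006,0,0.0],[-0.006,0,0.02],[-0.006,0,0.04],[-0.006,0,0.056],[-0.006,0,0.064],[-0.006,0,0.064]], gripper=[-1,-1,-1,-1,-1,-1])

```text
clock: 7.73
ee_pos: [535.8, 123.6, 157.6]
tcp_rot: [-3.14, -0.002, 2.544]
contact_force: [0.0, -0.3, -1.6]
opening: 0.197
grip_force: 58.9
```

Request:
arm_command(twist=[[0,0,0],[0,0,0],[0,0,0],[0,0,0],[0,0,0]], linear=[[0,0,0.008],[0,0,0.016],[0,0,0.024],[0,0,0.024],[0,0,0.024]], gripper=[-1,-1,-1,-1,-1])

```text
clock: 8.15
ee_pos: [536.4, 123.7, 152.7]
tcp_rot: [-3.141, -0.0, 2.544]
contact_force: [-0.0, -0.9, -2.2]
opening: 0.195
grip_force: 58.9
```

Request:
arm_command(twist=[[0,0,0],[0,0,0],[0,0,0],[0,0,0],[0,0,0]], linear=[[0,0,0.008],[0,0,0.016],[0,0,0.024],[0,0,0.024],[0,0,0.024]], gripper=[-1,-1,-1,-1,-1])

```text
clock: 8.57
ee_pos: [536.3, 123.7, 146.5]
tcp_rot: [-3.141, -0.0, 2.544]
contact_force: [0.2, 1.1, -0.8]
opening: 0.198
grip_force: 58.9
```

Request:
arm_command(twist=[[0,0,0],[0,0,0],[0,0,0]], linear=[[0,0,0.004],[0,0,0.008],[0,0,0.008]], gripper=[-1,-1,-1])

```text
clock: 8.82
ee_pos: [536.4, 123.8, 144.7]
tcp_rot: [3.142, -0.0, 2.544]
contact_force: [-1.0, 0.1, -1.6]
opening: 0.197
grip_force: 59.0
```

Request:
arm_command(twist=[[0,0,0],[0,0,0],[0,0,0]], linear=[[0,0,0.003],[0,0,0.006],[0,0,0.006]], gripper=[-1,-1,-1])

```text
clock: 9.07
ee_pos: [536.7, 123.8, 144.6]
tcp_rot: [3.141, 0.0, 2.544]
contact_force: [-4.0, -1.3, 4.7]
opening: 0.2
grip_force: 59.7
```

The lid is seated: contact is felt at TCP z 144.6, which matches the predicted fully-down height. Now I turn it clockwise about the lid's centre, in stages.

Request:
arm_command(twist=[[0,0,0.016],[0,0,0.032],[0,0,0.048],[0,0,0.064],[0,0,0.08],[0,0,0.095],[0,0,0.095],[0,0,0.095]], linear=[[0,-0.0008,0],[0,-0.0016,0],[0,-0.0024,0],[0,-0.0032,0],[0,-0.004,0],[0.0007,-0.0047,0],[0.0007,-0.0047,0],[0.0007,-0.0047,0]], gripper=[-1,-1,-1,-1,-1,-1,-1,-1], newtons=80)

```text
clock: 9.73
ee_pos: [536.0, 122.5, 144.7]
tcp_rot: [3.142, 0.001, 2.247]
contact_force: [-3.4, -3.0, 5.5]
opening: 0.189
grip_force: 78.8
```

Run:
```python
from h import *
s=arm.state();print(s['ee_pos'],s['tcp_rot'],s['contact_force'],s['ft_torque'],s['clock'])
```

```text
[536.02169506 122.5047867  144.66329211] [3.14152677e+00 1.10813242e-03 2.24655660e+00] [-3.44680383 -3.02999856  5.531534  ] [-0.31032251  0.61062924 -0.01753056] 9.7333
```

Request:
arm_command(twist=[[0,0,0.016],[0,0,0.032],[0,0,0.048],[0,0,0.064],[0,0,0.08],[0,0,0.095],[0,0,0.106],[0,0,0.106]], linear=[[0,-0.0008,0],[0,-0.0016,0],[0,-0.0024,0],[0,-0.0032,0],[0,-0.004,0],[0.0007,-0.0047,0],[0.0009,-0.0052,0],[0.0009,-0.0052,0]], gripper=[-1,-1,-1,-1,-1,-1,-1,-1], newtons=80)

```text
clock: 10.4
ee_pos: [534.4, 121.8, 144.7]
tcp_rot: [-3.141, 0.001, 1.913]
contact_force: [-4.7, -1.8, 7.2]
opening: 0.19
grip_force: 78.9
```

Run:
```python
from h import *
cs={n:cap(n) for n in ['wrist','scene']}; s=arm.state();print(s['ee_pos'],s['tcp_rot'],s['contact_force'],s['ft_torque'],s['clock'])
pickle.dump((cs,s),open('v4.pkl','wb'))
a=cs['wrist']['pixels'][110:330,180:470,::-1]; a=cv2.resize(a,(527,400))
c=cs['scene'];u,v=proj(c,[[533,126,140]])[0].round().astype(int)
b=cv2.resize(c['pixels'][v-40:v+40,u-27:u+27,::-1],(270,400),interpolation=cv2.INTER_CUBIC)
cv2.imwrite('pics/v4.png',np.hstack([a,b]))
```

```text
[534.46313838 121.82762364 144.67220639] [-3.14091997e+00  8.67300752e-04  1.91400765e+00] [-5.01164955 -2.77101538  7.09859676] [-0.3069459   0.79358105  0.15140772] 10.5
```

View pics/v4.png

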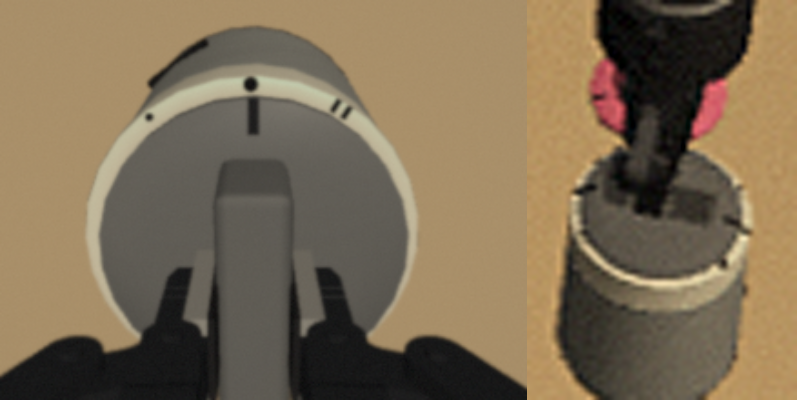

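The rib (253,115) points at the round dot (250,84), with the lock bars still off at (341,109). The z moment of 0.15 N m matches the spring at half way. Now I hold.

Request:
arm_command(twist=[[0,0,0],[0,0,0],[0,0,0],[0,0,0],[0,0,0],[0,0,0],[0,0,0],[0,0,0]], linear=[[0,0,0],[0,0,0],[0,0,0],[0,0,0],[0,0,0],[0,0,0],[0,0,0],[0,0,0]], gripper=[-1,-1,-1,-1,-1,-1,-1,-1])

```text
clock: 11.17
ee_pos: [534.5, 121.8, 144.7]
tcp_rot: [-3.141, 0.001, 1.914]
contact_force: [-5.2, -3.6, 6.1]
opening: 0.194
grip_force: 78.9
```

Request:
arm_command(twist=[[0,0,0],[0,0,0],[0,0,0],[0,0,0],[0,0,0],[0,0,0],[0,0,0],[0,0,0]], linear=[[0,0,0],[0,0,0],[0,0,0],[0,0,0],[0,0,0],[0,0,0],[0,0,0],[0,0,0]], gripper=[-1,-1,-1,-1,-1,-1,-1,-1])

```text
clock: 11.83
ee_pos: [534.5, 121.8, 144.7]
tcp_rot: [-3.141, 0.001, 1.914]
contact_force: [-4.8, -2.1, 6.2]
opening: 0.195
grip_force: 78.9
```

Request:
arm_command(twist=[[0,0,0],[0,0,0],[0,0,0],[0,0,0],[0,0,0],[0,0,0],[0,0,0],[0,0,0]], linear=[[0,0,0],[0,0,0],[0,0,0],[0,0,0],[0,0,0],[0,0,0],[0,0,0],[0,0,0]], gripper=[-1,-1,-1,-1,-1,-1,-1,-1])

```text
clock: 12.5
ee_pos: [534.4, 121.8, 144.6]
tcp_rot: [-3.141, 0.001, 1.914]
contact_force: [-5.8, -3.1, 6.6]
opening: 0.194
grip_force: 78.9
```

Request:
arm_command(twist=[[0,0,0],[0,0,0],[0,0,0],[0,0,0],[0,0,0],[0,0,0],[0,0,0],[0,0,0]], linear=[[0,0,0],[0,0,0],[0,0,0],[0,0,0],[0,0,0],[0,0,0],[0,0,0],[0,0,0]], gripper=[-1,-1,-1,-1,-1,-1,-1,-1])

```text
clock: 13.17
ee_pos: [534.5, 121.8, 144.7]
tcp_rot: [-3.141, 0.001, 1.914]
contact_force: [-3.9, -2.6, 6.2]
opening: 0.198
grip_force: 78.9
```

Request:
arm_command(twist=[[0,0,0],[0,0,0],[0,0,0],[0,0,0],[0,0,0]], linear=[[0,0,0],[0,0,0],[0,0,0],[0,0,0],[0,0,0]], gripper=[-1,-1,-1,-1,-1])

```text
clock: 13.58
ee_pos: [534.4, 121.8, 144.7]
tcp_rot: [-3.141, 0.001, 1.914]
contact_force: [-4.7, -2.3, 6.8]
opening: 0.192
grip_force: 78.9
```

Run:
```python
from h import *
c=cap('wrist'); s=arm.state();print(s['tcp_rot'],s['ft_torque'],s['clock'],s['grip_force'])
old=pickle.load(open('v4.pkl','rb'))[0]['wrist']['pixels']
print(np.abs(c['pixels'][110:240,220:430].astype(int)-old[110:240,220:430]).mean())
```

```text
[-3.14092413e+00  8.04018621e-04  1.91396933e+00] [-0.29218283  0.7807825   0.12277247] 13.6333 78.94418835639954
1.0513308913308914
```

Steady for 3.2 s and unchanged, so I hand it in.

```bash
python3 -c "
from rig import arm
print(arm.finish_job())"
```

```text
the job is handed in; nothing more can be done
None
```

The grey twist lid is fully down on the grinder, turned clockwise level with the dots (short of the lock), held there for 3.2 s and still gripped; I handed the job in at about 13.6 s, and the hand-in call gave no verdict.

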